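Turn the bench transformer off

ROBOT

A 6-joint arm with a two-finger parallel gripper is mounted at the origin on the work surface. World frame = base frame: x ahead of the robot, y to its left, z up, the work surface at z = 0. Lengths are in m, angles in rad, forces in N, time in s.
With the tool pointing down it reaches from about 0.35 to 0.975 m from the base axis. Payload 4.9 kg.
Tool frame: the origin (TCP) lies at the very end of the fingers, on their centre line; the grasp point (between the pads) lies 19 mm behind it; z points along the fingers, y is the line along which they close (so a half turn about z gives the same grasp; the last joint's range is limited). The gripper opens to 85 mm and grips with 20 to 120 N. Pads are 22 mm wide; open, the fingers measure 114 mm over their backs; the gripper's body (76 mm by 85 mm) begins 54 mm behind the grasp point. The pads swing forward as they close: fully open they stand 13 mm farther back than shut.
Start: joints at [1.217, 0.053, 1.613, -0, 1.476, -0.119], TCP at [0.145, 0.608, 0.231] pointing down, gripper open.
Joint ranges: [-3.01, 3.01], [-1.01, 2.22], [0.06, 2.58], [-1.02, 4.17], [0.09, 2.62], [-3.14, 3.14]. Speed limits (rad/s): [2.57, 2.57, 3.14, 3.14, 3.14, 3.14].

INTERFACE

Orientations are given as a rotation vector (axis times angle).
In Python, from station import ctrl gives the robot as it stands.
- The arm moves only by the tool jog_arm, never from a script. Its argument "plan" is a list of rows, each a list of 7 numbers: the shift along the tool's x, y, z in units of 0.02 m (1.0 is 0.02 m), then the turn, a rotation vector about the tool's x, y, z in units of 45 degrees (1.0 is 45 degrees), then the opening, from -1 (shut) to 1 (fully open). A call has 1 to 8 rows; each row shifts and turns the commanded pose from where the row before left it, along the tool's axes as they then stand; what a row does not reach is not made up. A row lasts 1/10 s, in which the tool goes at most 50 mm and 8.59 degrees, less where a joint would pass 70% of its speed; a pose out of reach is approached as far as the arm can. A call with a number of a shift or a turn outside -1 to 1 is refused whole. A call with a gripper value outside its range is refused whole. The fingers move at their own pace and stop on an object; "grip_force" is the grip in N (left out, the last holds). Time passes only in rows, so rows that do not move let the fingers close. It gives the time, the measured TCP pose, the force, the opening and the grip force at its end, in the units of the state.
- ctrl.get_obs(): the state, without advancing time (a new reading comes with each control period).
- ctrl.get_image(name): name is "scene" or "top" or "wrist"; returns (picture, depth): 420x560x3 uint8, red, green, blue; 420x560 float32, m along the optical axis (not along the pixel's ray), 0 where there is no reading.
- ctrl.camera_info(name): a dict with "camera_matrix" (3x3 intrinsics, pixels), "rvec" (rotation vector, rad) and "tvec" (3), from world to camera coordinates, as OpenCV has them; the wrist camera has in their place "T_tool_cam" (4x4, takes a point from camera to tool coordinates, whose origin is the TCP and whose axes are the flange's). Camera axes: x right, y down, z forward; pixel columns grow to the right and rows downward; lengths in m; the calibration is good to about 2 mm. A picture is of the moment at which its call begins: read the wrist's pose just before it. camera_info takes no time and is no camera call.
- ctrl.finish_job(): hands the job in; it is judged then, once.
The state is a dict: "t": time; "q": joint angles; "dq": joint speeds; "effort": joint torques, N m; "tool_pos": TCP position; "tool_rot": TCP orientation; "contact_force": force on the tool from outside, world axes, zero at the start; "wrist_torque": the same for the moment, N m; "opening": finger opening in m; "grip_force": force on a finger pad.
Only numpy, scipy, OpenCV 4.12 (cv2) and the standard library are available. Lean on these libraries where they do the work, as an engineer would, in place of code of your own. Each camera call takes 0.05 s, during which the arm holds its last target. There are 200 camera calls.

TASK

A small component box has been left on top of the bench transformer, in the way of its large pointer dial. First pick the box up and set it down, right way up, inside the empty shallow tray without dropping it; then turn the large dial fully anticlockwise (seen from above) to its end stop and let go. Leave the small round dial and the wire spool on the transformer as they are.

Things in the scene. Friction and masses are not known exactly. Their poses are not given: they have to be found in the camera images.
- transformer: low grey sheet-steel case fixed to the bench, 180 (x) x 280 (y) x 65 mm high; its flat top panel is 65 mm above the bench. Origin: centre of the underside; z up.
- dial_axis (a point): point where the large dial's upright axis meets the top panel (at x 0, y -15 mm, z 65 mm in the transformer's frame); axes parallel to the transformer's. The black dial on it is a hub of radius 20 mm, 34 mm high (its lowest 6 mm a skirt of radius 30 mm), with one pointer nose: a bar 14 mm wide from 8 to 34 mm above the panel that reaches 58 mm from the axis, with a white line on top.
- dial (a joint): angle of the large dial in rad: 0 = fully anticlockwise (off, end stop), growing clockwise seen from above, up to 4.4. At 0 the nose points 1.833 rad (105 deg) anticlockwise from the transformer's +x axis; at value q it points at 1.833 - q. It stays where it is left and needs about 0.06 N m to turn.
- small_dial_axis (a point): point on the top panel where the axis of the small dial stands (x -50, y -105 mm in the transformer's frame): a plain black round dial of radius 14 mm, 16 mm high. To be left alone.
- small_dial_mark (a point): outer end of the white mark on top of the small dial, 12 mm from its axis and 16 mm above the panel; it turns with the small dial. To be left alone.
- comp_box: closed component box, white, with a lid bearing a blank buff label, 44 (x) x 72 (y) x 36 mm high, about 150 g, lying lid up on the transformer's panel with one end close to the large dial's hub, in the path of the nose. Origin: centre of the underside; z up, y along its length.
- tray: empty shallow blue open tray fixed to the bench, 170 x 170 mm outside, walls 5 mm thick and 30 mm high, floor about 5 mm thick. Origin: centre of the underside; z up.
- spool: small copper-coloured wire spool standing on the transformer's panel, radius 20 mm, 28 mm high. Origin: centre of the underside. To be left alone.

How it is judged:
By the outcome, as a careful person would: the job done as asked, in the order asked, and still so for the second after the job is handed in, with the robot touching nothing.
It also fails if it takes over 56 s, if anything falls off the work surface, if the arm or the gripper's body presses on something with over 40 N, if the wrist force passes 120 N, or if a joint passes its speed limit or range.

## Working session

There is one attempt and no reset: what is moved stays moved. The work goes in short steps, Python scripts to look and compute and a tool call to move; the robot and the scene stay as the last step left them, time stands still between calls to the robot, and variables do not carry over. Pictures are saved under pics/ and viewed, at most 10 in all, crops included, and the job is handed in when it is done.

Besides the shell and the picture viewer there is one more tool, called after "Call:" by a JSON object that holds its "method" and its "body", one argument or row to a line. jog_arm: Moves the arm, as the interface text tells. Shifts and turns lie within -1 to 1; 1 stands for 0.02 m of shift or 45 degrees of turn. Its arguments: {"type":"object","properties":{"plan":{"type":"array"},"grip_force":{"type":"number"}},"required":["plan"]}

```bash
mkdir -p pics
cat > h.py <<'E'
import numpy as np, cv2
from station import ctrl
from scipy.spatial.transform import Rotation as R
def cam(name,o=None):
    c=ctrl.camera_info(name);K=np.array(c["camera_matrix"])
    if name=="wrist":
        o=o or ctrl.get_obs();T=np.eye(4);T[:3,:3]=R.from_rotvec(o["tool_rot"]).as_matrix();T[:3,3]=o["tool_pos"]
        T=T@np.array(c["T_tool_cam"]);return K,T[:3,:3],T[:3,3]
    Rm=R.from_rotvec(np.ravel(c["rvec"])).as_matrix();return K,Rm.T,-Rm.T@np.ravel(c["tvec"])
def ray(C,uv,z):
    K,Rw,p=C;uv=np.atleast_2d(uv).astype(float)
    d=(Rw@np.linalg.inv(K)@np.c_[uv,np.ones(len(uv))].T).T
    return p+d*((z-p[2])/d[:,2])[:,None]
def cloud(C,D):
    K,Rw,p=C;v,u=np.mgrid[:D.shape[0],:D.shape[1]]
    d=np.stack([(u-K[0,2])/K[0,0],(v-K[1,2])/K[1,1],np.ones_like(D)],-1)*D[...,None]
    return d@Rw.T+p
E
python3 - <<'E'
from h import *
o=ctrl.get_obs();print(o)
for n in("top","scene"):
    im,d=ctrl.get_image(n);cv2.imwrite(f"pics/{n}0.png",im[...,::-1]);np.savez(f"{n}0",im=im,d=d)
    C=cam(n);print(n,C[0].tolist(),C[1].round(3).tolist(),C[2])
E
```

```text
{'t': 0.0, 'q': array([ 1.21697371e+00,  5.33830666e-02,  1.61430972e+00,  1.83033069e-05,
        1.47597304e+00, -1.19001308e-01]), 'dq': array([ 0.00099256, -0.00031845, -0.00255365, -0.00114955, -0.00019336,
        0.00025292]), 'effort': array([ 1.17150153e-04, -3.93675900e+01, -3.70179999e+01, -3.60272554e-05,
        7.06032763e-03, -5.71682392e-06]), 'tool_pos': array([0.14519662, 0.60726099, 0.23003737]), 'tool_rot': array([-0.36795316, -3.11946196,  0.00315873]), 'contact_force': array([ 0.90284964, -0.78529856,  0.15460075]), 'wrist_torque': array([-0.00861058,  0.00203817,  0.03292067]), 'grip_force': 0.0, 'opening': 0.0850918439683212}
top [[494.85532214544065, 0.0, 283.34182080181756], [0.0, 494.85532214544065, 213.3331086762336], [0.0, 0.0, 1.0]] [[-0.119, -0.972, 0.204], [-0.993, 0.118, -0.019], [-0.006, -0.205, -0.979]] [ 0.41732644 -0.02671312  0.87935507]
scene [[389.14900340869184, 0.0, 278.47957681056636], [0.0, 389.14900340869184, 196.37347581193117], [0.0, 0.0, 1.0]] [[-0.545, 0.633, -0.549], [0.838, 0.397, -0.374], [-0.019, -0.664, -0.748]] [0.91682813 0.21036346 0.60092187]
```

View pics/top0.png

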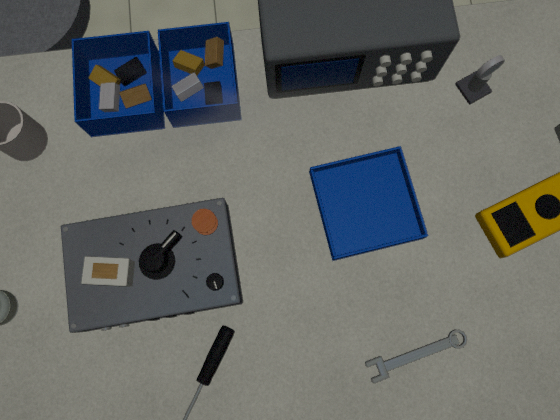

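View pics/scene0.png

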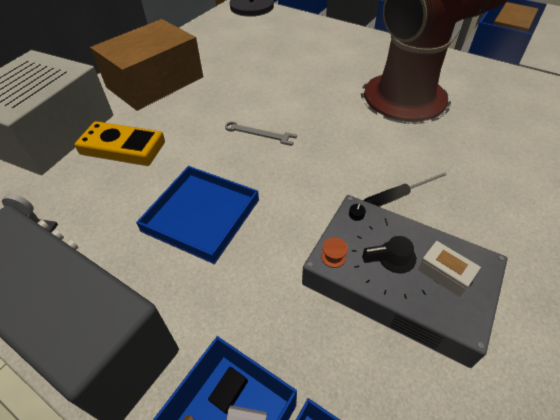

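The top view shows the transformer with corners near (62,225), (226,199), (241,303) and (71,331). The box is at (106,271), the hub at (156,261) with its nose tip at (179,233), the spool at (205,222), the small dial at (215,282) and the tray at (368,203). The scene view agrees with this.

Run:
```python
from h import *
Z=np.load("top0.npz");im=Z["im"];C=cam("top");hsv=cv2.cvtColor(im,cv2.COLOR_RGB2HSV)
P=cloud(C,Z["d"])
def rect(m,z,name):
    n,l,s,c=cv2.connectedComponentsWithStats(m.astype(np.uint8));i=1+s[1:,4].argmax()
    cs,_=cv2.findContours((l==i).astype(np.uint8),0,2);k=max(cs,key=len)[:,0]
    w=ray(C,k,z)[:,:2].astype(np.float32)*1000
    r=cv2.minAreaRect(w);b=cv2.boxPoints(r);e=b[1]-b[0],b[2]-b[1];e=max(e,key=np.linalg.norm)
    a=np.degrees(np.arctan2(e[1],e[0]))%180
    print(name,np.round(r[0],1),np.round(r[1],1),"long axis deg",round(a,1),"n",s[i,4]);return l==i
box=np.zeros(im.shape[:2],bool);box[245:300,70:140]=1
z=P[...,2];print("z box",np.median(z[268:275,96:116]),"panel",np.median(z[240:255,100:120]),"tray floor",np.median(z[180:220,350:390]))
rect(box&(P[...,2]>.085),.101,"box depth")
rect(box&(hsv[...,2]>110),.101,"box col")
rect((P[...,2]>.045)&(P[...,2]<.25)&(np.mgrid[:420,:560][0]>190)&(np.mgrid[:420,:560][1]<260),.065,"transf")
t=np.zeros_like(box);t[140:265,300:435]=1
rect(t&(hsv[...,0]>100)&(hsv[...,0]<130)&(hsv[...,1]>120),.03,"tray")
s=np.zeros_like(box);s[200:245,185:225]=1
rect(s&(hsv[...,0]<20)&(hsv[...,1]>100),.093,"spool")
h=np.zeros_like(box);h[225:285,135:190]=1
print("nose/hub px"); m=h&(P[...,2]>.088)
rect(m,.099,"dial")
v,u=np.nonzero(m&(hsv[...,2]>110));print(len(u));w=ray(C,np.c_[u,v],.099)[:,:2]*1000;print(w.min(0),w.max(0),w.mean(0))
```

```text
z box 0.10129541835733125 panel 0.06491373538590783 tray floor 0.005029109756790606
box depth [521.2 246. ] [76.7 44. ] long axis deg 80.4 n 1342
box col [521.6 247.8] [70.7 42.9] long axis deg 80.5 n 933
transf [529.2 187.1] [181.7 280. ] long axis deg 93.0 n 18442
tray [ 597.5 -192. ] [170.2 171.7] long axis deg 96.8 n 9184
spool [583.6  86.8] [43.5 38.7] long axis deg 39.4 n 528
nose/hub px
dial [542.6 157.4] [40.4 75.9] long axis deg 129.5 n 751
28
[549.88642108 134.11042624] [568.89398737 154.65948681] [559.23571327 144.69797078]
```

Call:
{"method": "jog_arm", "body": {
  "plan": [
    [-0.94,-0.55,0.1,0,0,0,1],
    [-0.94,-0.55,0.1,0,0,0,1],
    [-0.94,-0.55,0.1,0,0,0,1],
    [-0.94,-0.55,0.1,0,0,0,1],
    [-0.94,-0.55,0.1,0,0,0,1],
    [-0.94,-0.55,0.1,0,0,0,1],
    [-0.94,-0.55,0.1,0,0,0,1],
    [-0.94,-0.55,0.1,0,0,0,1]
  ]
}}

```text
t: 0.9
tool_pos: [0.2716, 0.4863, 0.2146]
tool_rot: [-0.368, -3.12, 0.001]
contact_force: [-0.9, 0.2, -0.2]
opening: 0.085
grip_force: 0.0
```

Call:
{"method": "jog_arm", "body": {
  "plan": [
    [-0.94,-0.55,0.1,0,0,0,1],
    [-0.94,-0.55,0.1,0,0,0,1],
    [-0.94,-0.55,0.1,0,0,0,1],
    [-0.94,-0.55,0.1,0,0,0,1],
    [-0.94,-0.55,0.1,0,0,0,1],
    [-0.94,-0.55,0.1,0,0,0,1],
    [-0.94,-0.55,0.1,0,0,0,1],
    [-0.94,-0.55,0.1,0,0,0,1]
  ]
}}

```text
t: 1.7
tool_pos: [0.3973, 0.3658, 0.1987]
tool_rot: [-0.368, -3.119, 0.001]
contact_force: [-0.3, 0.2, -0.4]
opening: 0.0853
grip_force: 0.0
```

Call:
{"method": "jog_arm", "body": {
  "plan": [
    [-0.94,-0.55,0.1,0,0,0,1],
    [-0.94,-0.55,0.1,0,0,0,1],
    [-0.94,-0.55,0.1,0,0,0,1],
    [-0.94,-0.55,0.1,0,0,0,1],
    [-0.94,-0.55,0.1,0,0,0,1],
    [-0.94,-0.55,0.1,0,0,0,1],
    [-0.94,-0.55,0.1,0,0,0,1],
    [-0.94,-0.55,0.1,0,0,0,1]
  ]
}}

```text
t: 2.5
tool_pos: [0.523, 0.2453, 0.1826]
tool_rot: [-0.368, -3.119, 0.001]
contact_force: [0.7, 1.0, -0.2]
opening: 0.085
grip_force: 0.0
```

Call:
{"method": "jog_arm", "body": {
  "plan": [
    [0,0,0,0,0,0.17,1],
    [0,0,0,0,0,0.17,1],
    [0,0,0,0,0,0.17,1],
    [0,0,0,0,0,0.17,1],
    [0,0,0,0,0,0.17,1],
    [0,0,0,0,0,0.17,1],
    [0,0,0,0,0,0.17,1],
    [0,0,0,0,0,0.17,1]
  ]
}}

```text
t: 3.3
tool_pos: [0.5224, 0.246, 0.1826]
tool_rot: [-1.911, -2.492, 0.001]
contact_force: [0.1, 0.4, -0.4]
opening: 0.0851
grip_force: 0.0
```

Call:
{"method": "jog_arm", "body": {
  "plan": [
    [0,0,0,0,0,0.18,1],
    [0,0,0,0,0,0.18,1],
    [0,0,0,0,0,0.18,1],
    [0,0,0,0,0,0,1]
  ]
}}

```text
t: 3.7
tool_pos: [0.5225, 0.246, 0.1827]
tool_rot: [-2.388, -2.041, 0.001]
contact_force: [1.5, -0.1, 0.6]
opening: 0.0857
grip_force: 0.0
```

Run:
```python
from h import *
o=ctrl.get_obs();C=cam("wrist",o);im,d=ctrl.get_image("wrist");cv2.imwrite("pics/w1.png",im[...,::-1]);np.savez("w1",im=im,d=d)
Rm=R.from_rotvec(o["tool_rot"]).as_matrix();print(o["t"],o["tool_pos"],Rm.round(3).tolist(),o["q"].round(3))
P=cloud(C,d);hsv=cv2.cvtColor(im,cv2.COLOR_RGB2HSV)
m=(abs(P[...,2]-.101)<.005)&(d>.05)&(np.hypot(P[...,0]-.521,P[...,1]-.247)<.055)
n,l,s,c=cv2.connectedComponentsWithStats(m.astype(np.uint8));i=1+s[1:,4].argmax()
k=max(cv2.findContours((l==i).astype(np.uint8),0,2)[0],key=len)[:,0]
w=ray(C,k,.101)[:,:2].astype(np.float32)*1000
r=cv2.minAreaRect(w);b=cv2.boxPoints(r);print("box",r,b.round(1).tolist(),s[i],c[i])
```

```text
3.7 [0.52248489 0.24599208 0.18273961] [[0.155, 0.988, -0.001], [0.988, -0.155, -0.0], [-0.0, -0.001, -1.0]] [ 0.311 -0.024  1.773  0.     1.394  0.467]
box ((522.2156372070312, 251.471923828125), (73.08289337158203, 43.52588653564453), 80.46572875976562) [[494.70001220703125, 219.0], [537.5999755859375, 211.8000030517578], [549.7000122070312, 283.8999938964844], [506.79998779296875, 291.1000061035156]] [ 249  157   62   98 5746] [279.21197355 206.02767142]
```

View pics/w1.png

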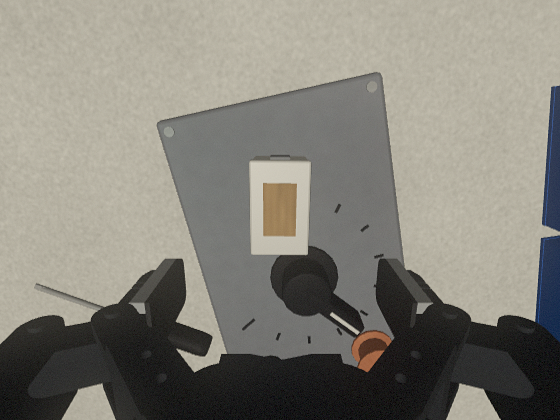

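The wrist view shows the box at (279,206), lined up with the fingers and clear of the hub. It needs about 4 mm along tool x, then down.

Call:
{"method": "jog_arm", "body": {
  "plan": [
    [0.2,0,0.8,0,0,0,1],
    [0,0,0.8,0,0,0,1],
    [0,0,0.8,0,0,0,1],
    [0,0,0.8,0,0,0,1],
    [0,0,0.8,0,0,0,1],
    [0,0,0.8,0,0,0,1],
    [0,0,0.5,0,0,0,1],
    [0,0,0.3,0,0,0,1]
  ]
}}

```text
t: 4.55
tool_pos: [0.5228, 0.2498, 0.0697]
tool_rot: [-2.388, -2.041, 0.003]
contact_force: [0.9, -1.0, -0.3]
opening: 0.0855
grip_force: 0.0
```

Call:
{"method": "jog_arm", "body": {
  "plan": [
    [0,0,0,0,0,0,-1],
    [0,0,0,0,0,0,-1],
    [0,0,0,0,0,0,-1],
    [0,0,0,0,0,0,-1],
    [0,0,0,0,0,0,-1],
    [0,0,0,0,0,0,-1],
    [0,0,0,0,0,0,-1],
    [0,0,0,0,0,0,-1]
  ],
  "grip_force": 30
}}

```text
t: 5.35
tool_pos: [0.5242, 0.2504, 0.0725]
tool_rot: [2.387, 2.041, 0.003]
contact_force: [0.4, 0.1, 6.3]
opening: 0.0432
grip_force: 31.4
```

Call:
{"method": "jog_arm", "body": {
  "plan": [
    [0,0,-0.2,0,0,0,-1],
    [0,0,-0.5,0,0,0,-1],
    [0,0,-0.7,0,0,0,-1],
    [0,0,-0.7,0,0,0,-1],
    [0,0,-0.7,0,0,0,-1],
    [0,0,-0.7,0,0,0,-1],
    [0,0,-0.5,0,0,0,-1],
    [0,0,0,0,0,0,-1]
  ]
}}

```text
t: 6.15
tool_pos: [0.5247, 0.2505, 0.154]
tool_rot: [2.387, 2.04, 0.006]
contact_force: [0.2, -0.4, -1.8]
opening: 0.0436
grip_force: 30.9
```

Call:
{"method": "jog_arm", "body": {
  "plan": [
    [-0.3,0.1,0,0,0,0,-1],
    [-0.6,0.2,0,0,0,0,-1],
    [-0.9,0.3,0,0,0,0,-1],
    [-0.9,0.3,0,0,0,0,-1],
    [-0.9,0.3,0,0,0,0,-1],
    [-0.9,0.3,0,0,0,0,-1],
    [-0.9,0.3,0,0,0,0,-1],
    [-0.9,0.3,0,0,0,0,-1]
  ]
}}

```text
t: 6.95
tool_pos: [0.5447, 0.1172, 0.1501]
tool_rot: [-2.388, -2.04, 0.003]
contact_force: [-0.2, -0.4, -2.1]
opening: 0.0433
grip_force: 30.9
```

Call:
{"method": "jog_arm", "body": {
  "plan": [
    [-0.9,0.3,0,0,0,0,-1],
    [-0.9,0.3,0,0,0,0,-1],
    [-0.9,0.3,0,0,0,0,-1],
    [-0.9,0.3,0,0,0,0,-1],
    [-0.9,0.3,0,0,0,0,-1],
    [-0.9,0.3,0,0,0,0,-1],
    [-0.9,0.3,0,0,0,0,-1],
    [-0.9,0.3,0,0,0,0,-1]
  ]
}}

```text
t: 7.75
tool_pos: [0.5694, -0.0324, 0.1501]
tool_rot: [-2.388, -2.039, 0.002]
contact_force: [-0.4, 0.5, -1.6]
opening: 0.0438
grip_force: 30.9
```

Call:
{"method": "jog_arm", "body": {
  "plan": [
    [-0.9,0.3,0,0,0,0,-1],
    [-0.9,0.3,0,0,0,0,-1],
    [-0.9,0.3,0,0,0,0,-1],
    [-0.9,0.3,0,0,0,0,-1],
    [-0.9,0.3,0,0,0,0,-1],
    [-0.9,0.3,0,0,0,0,-1],
    [-0.9,0.3,0,0,0,0,-1],
    [-0.9,0.3,0,0,0,0,-1]
  ]
}}

```text
t: 8.55
tool_pos: [0.5956, -0.182, 0.1513]
tool_rot: [2.388, 2.041, -0.0]
contact_force: [-0.5, 0.6, -2.1]
opening: 0.0433
grip_force: 30.9
```

Call:
{"method": "jog_arm", "body": {
  "plan": [
    [-0.5,0.1,0,0,0,0,-1],
    [-0.3,0,0,0,0,0,-1],
    [0,0,0,0,0,0,-1]
  ]
}}

```text
t: 8.85
tool_pos: [0.5946, -0.197, 0.1512]
tool_rot: [-2.389, -2.04, 0.0]
contact_force: [0.0, -0.2, -1.2]
opening: 0.0435
grip_force: 30.9
```

Run:
```python
from h import *
print(ctrl.get_obs()["tool_pos"])
im,d=ctrl.get_image("scene");cv2.imwrite("pics/s1.png",im[...,::-1])
```

```text
[ 0.59462538 -0.19704865  0.15121666]
```

View pics/s1.png

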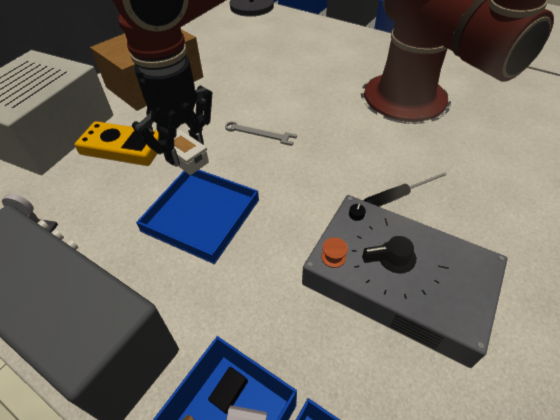

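The scene view shows the box held level at (190,155), over the tray. Lowering now.

Call:
{"method": "jog_arm", "body": {
  "plan": [
    [0,0,0.5,0,0,0,-1],
    [0,0,1,0,0,0,-1],
    [0,0,1,0,0,0,-1],
    [0,0,1,0,0,0,-1],
    [0,0,1,0,0,0,-1],
    [0,0,1,0,0,0,-1],
    [0,0,0.8,0,0,0,-1],
    [0,0,0,0,0,0,-1]
  ]
}}

```text
t: 9.7
tool_pos: [0.5924, -0.1948, 0.0217]
tool_rot: [-2.383, -2.038, 0.004]
contact_force: [-0.1, -0.4, -1.9]
opening: 0.0436
grip_force: 31.0
```

Call:
{"method": "jog_arm", "body": {
  "plan": [
    [0,0,0.15,0,0,0,-1],
    [0,0,0.15,0,0,0,-1],
    [0,0,0.1,0,0,0,-1],
    [0,0,0,0,0,0,-1]
  ]
}}

```text
t: 10.1
tool_pos: [0.5951, -0.1967, 0.0178]
tool_rot: [2.388, 2.041, 0.001]
contact_force: [-0.3, 0.2, -1.7]
opening: 0.0429
grip_force: 31.1
```

Call:
{"method": "jog_arm", "body": {
  "plan": [
    [0,0,0.1,0,0,0,-1],
    [0,0,0.05,0,0,0,-1],
    [0,0,0,0,0,0,-1],
    [0,0,0,0,0,0,-1]
  ]
}}

```text
t: 10.5
tool_pos: [0.5948, -0.1965, 0.0143]
tool_rot: [2.388, 2.041, 0.0]
contact_force: [-1.5, -0.1, -2.1]
opening: 0.0433
grip_force: 31.1
```

Call:
{"method": "jog_arm", "body": {
  "plan": [
    [0,0,0.06,0,0,0,-1],
    [0,0,0,0,0,0,-1],
    [0,0,0,0,0,0,-1]
  ]
}}

```text
t: 10.8
tool_pos: [0.5948, -0.1965, 0.013]
tool_rot: [-2.388, -2.041, 0.0]
contact_force: [0.3, 0.2, -0.3]
opening: 0.0433
grip_force: 31.1
```

Call:
{"method": "jog_arm", "body": {
  "plan": [
    [0,0,0.06,0,0,0,-1],
    [0,0,0,0,0,0,-1],
    [0,0,0,0,0,0,-1]
  ]
}}

```text
t: 11.1
tool_pos: [0.595, -0.1966, 0.0125]
tool_rot: [2.388, 2.041, 0.0]
contact_force: [-2.1, 0.2, 3.8]
opening: 0.0436
grip_force: 31.5
```

Call:
{"method": "jog_arm", "body": {
  "plan": [
    [0,0,0,0,0,0,0.5],
    [0,0,0,0,0,0,0.5],
    [0,0,0,0,0,0,0.5],
    [0,0,0,0,0,0,0.5],
    [0,0,0,0,0,0,0.5]
  ]
}}

```text
t: 11.6
tool_pos: [0.5948, -0.1965, 0.0118]
tool_rot: [-2.388, -2.041, -0.0]
contact_force: [-0.7, -0.1, 0.2]
opening: 0.0637
grip_force: 0.0
```

Call:
{"method": "jog_arm", "body": {
  "plan": [
    [0,0,-0.3,0,0,0,0.5],
    [0,0,-0.7,0,0,0,0.5],
    [0,0,-1,0,0,0,0.5],
    [0,0,-1,0,0,0,0.5],
    [0,0,-1,0,0,0,0.5],
    [0,0,-1,0,0,0,0.5],
    [0,0,-1,0,0,0,0.5],
    [0,0,-1,0,0,0,0.5]
  ]
}}

```text
t: 12.4
tool_pos: [0.5951, -0.1966, 0.1544]
tool_rot: [2.387, 2.04, 0.001]
contact_force: [0.2, -0.4, 0.0]
opening: 0.0639
grip_force: 0.0
```

Call:
{"method": "jog_arm", "body": {
  "plan": [
    [0.9,-0.3,-0.1,0,0,0,0.5],
    [0.9,-0.3,-0.1,0,0,0,0.5],
    [0.9,-0.3,-0.1,0,0,0,0.5],
    [0.9,-0.3,-0.1,0,0,0,0.5],
    [0.9,-0.3,-0.1,0,0,0,0.5],
    [0.9,-0.3,-0.1,0,0,0,0.5],
    [0.9,-0.3,-0.1,0,0,0,0.5],
    [0.9,-0.3,-0.1,0,0,0,0.5]
  ]
}}

```text
t: 13.2
tool_pos: [0.5693, -0.045, 0.1678]
tool_rot: [-2.387, -2.042, 0.0]
contact_force: [0.4, -0.3, 0.1]
opening: 0.0639
grip_force: 0.0
```

Call:
{"method": "jog_arm", "body": {
  "plan": [
    [0.9,-0.3,-0.1,0,0,0,0.5],
    [0.9,-0.3,-0.1,0,0,0,0.5],
    [0.9,-0.3,-0.1,0,0,0,0.5],
    [0.9,-0.3,-0.1,0,0,0,0.5],
    [0.9,-0.3,-0.1,0,0,0,0.5],
    [0.9,-0.3,-0.1,0,0,0,0.5],
    [0.9,-0.3,-0.1,0,0,0,0.5],
    [0.9,-0.3,-0.1,0,0,0,0.5]
  ]
}}

```text
t: 14.0
tool_pos: [0.5441, 0.1046, 0.1839]
tool_rot: [-2.388, -2.042, 0.0]
contact_force: [-0.1, -0.1, -0.9]
opening: 0.0644
grip_force: 0.0
```

Call:
{"method": "jog_arm", "body": {
  "plan": [
    [0.9,-0.2,-0.1,0,0,0,0.5],
    [0.6,0,0,0,0,0,0.5],
    [0,0,0,0,0,0,0.5],
    [0,0,0,0,0,0,0.5]
  ]
}}

```text
t: 14.4
tool_pos: [0.5454, 0.1333, 0.1857]
tool_rot: [2.387, 2.042, -0.001]
contact_force: [0.2, 0.5, 0.1]
opening: 0.064
grip_force: 0.0
```

Run:
```python
from h import *
o=ctrl.get_obs();C=cam("wrist",o);im,d=ctrl.get_image("wrist");cv2.imwrite("pics/w2.png",im[...,::-1]);np.savez("w2",im=im,d=d,o=np.r_[o["tool_pos"],o["tool_rot"]])
Rm=R.from_rotvec(o["tool_rot"]).as_matrix();print(o["t"],o["tool_pos"],Rm.round(3).tolist(),o["q"].round(3))
P=cloud(C,d);hsv=cv2.cvtColor(im,cv2.COLOR_RGB2HSV)
m=(abs(P[...,2]-.099)<.005)&(d>.05)&(np.hypot(P[...,0]-.53,P[...,1]-.172)<.066)
X=P[m][:,:2]*1000;print("dial top n",len(X),X.min(0),X.max(0))
rad=np.hypot(*(X-[529.8,172]).T);N=X[rad>28];vv=N.mean(0)-[529.8,172];print("nose dir",np.degrees(np.arctan2(vv[1],vv[0])),rad.max(),"mean",N.mean(0))
pc=np.linalg.svd(N-N.mean(0))[2][0];print("nose pca",np.degrees(np.arctan2(pc[1],pc[0])))
w=m&(hsv[...,2]>140)&(hsv[...,1]<60);W=P[w][:,:2]*1000;print("white",len(W),W.mean(0) if len(W) else 0)
if len(W)>5:
  pc=np.linalg.svd(W-W.mean(0))[2][0];print(np.degrees(np.arctan2(pc[1],pc[0])))
t=ctrl.get_image("top");cv2.imwrite("pics/t2.png",t[0][...,::-1])
```

```text
14.4 [0.54539066 0.13327503 0.18567215] [[0.155, 0.988, -0.0], [0.988, -0.155, -0.001], [-0.001, -0.0, -1.0]] [ 0.107 -0.066  1.808 -0.     1.4    0.263]
dial top n 3350 [512.49400403 130.0143908 ] [574.80925764 195.37047613]
nose dir -40.943590420000156 56.96036646213907 mean [561.25579837 144.71021667]
nose pca -48.89940406141451
white 175 [558.86515331 146.63868215]
-47.537547790922346
```

View pics/w2.png

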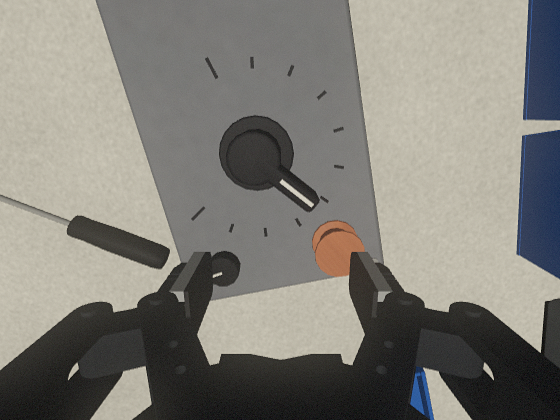

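View pics/t2.png

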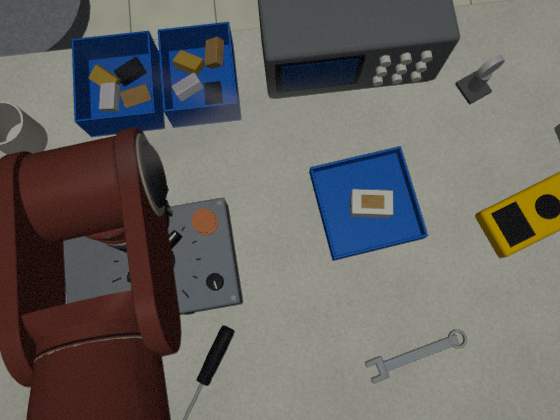

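The wrist view shows the hub at (255,157), the white nose line at (295,192) and the spool at (338,248). The top view shows the box upright in the tray at (373,202). The dial axis is at about (532,175) mm and the nose points at −47.5°. I will turn the tool to straddle the nose.

Call:
{"method": "jog_arm", "body": {
  "plan": [
    [0,0,0,0,0,0.18,0],
    [0,0,0,0,0,0.18,0],
    [0,0,0,0,0,0.18,0],
    [0,0,0,0,0,0.18,0],
    [0,0,0,0,0,0.18,0],
    [0,0,0,0,0,0.18,0],
    [0,0,0,0,0,0.18,0],
    [0,0,0,0,0,0.18,0]
  ]
}}

```text
t: 15.3
tool_pos: [0.5456, 0.1323, 0.1858]
tool_rot: [3.111, 0.433, -0.0]
contact_force: [-0.1, -1.4, -0.0]
opening: 0.0425
grip_force: 0.0
```

Call:
{"method": "jog_arm", "body": {
  "plan": [
    [0,0,0,0,0,0.18,0],
    [0,0,0,0,0,0.18,0],
    [0,0,0,0,0,0.18,0],
    [0,0,0,0,0,0.18,0],
    [0,0,0,0,0,0.18,0],
    [0,0,0,0,0,0.18,0],
    [0,0,0,0,0,0.18,0],
    [0,0,0,0,0,0.16,0]
  ]
}}

```text
t: 16.1
tool_pos: [0.5456, 0.1323, 0.1858]
tool_rot: [2.869, -1.279, -0.0]
contact_force: [0.5, -0.8, -0.3]
opening: 0.0424
grip_force: 0.0
```

Call:
{"method": "jog_arm", "body": {
  "plan": [
    [0.1,-0.5,0.5,0,0,0,0],
    [0.1,-0.4,0.5,0,0,0,0],
    [0,0,0,0,0,0,0],
    [0,0,0,0,0,0,0]
  ]
}}

```text
t: 16.5
tool_pos: [0.5612, 0.142, 0.1652]
tool_rot: [2.873, -1.269, -0.002]
contact_force: [0.4, 0.2, 0.5]
opening: 0.0426
grip_force: 0.0
```

Run:
```python
from h import *
o=ctrl.get_obs();Rm=R.from_rotvec(o["tool_rot"]).as_matrix();d=np.r_[.562,.1428,.077]-o["tool_pos"]
print(o["t"],o["tool_pos"],"x dir",np.degrees(np.arctan2(Rm[1,0],Rm[0,0])),"todo",Rm.T@d/.02,o["opening"],o["q"][5])
im,d=ctrl.get_image("scene");cv2.imwrite("pics/s2.png",im[150:390,270:540,::-1].repeat(2,0).repeat(2,1))
```

```text
16.5 [0.56118821 0.14201467 0.16518749] x dir -47.665924243065454 todo [ 2.11676878e-03 -6.29459867e-02  4.40928614e+00] 0.04263830863422623 2.5221538941271597
```

View pics/s2.png

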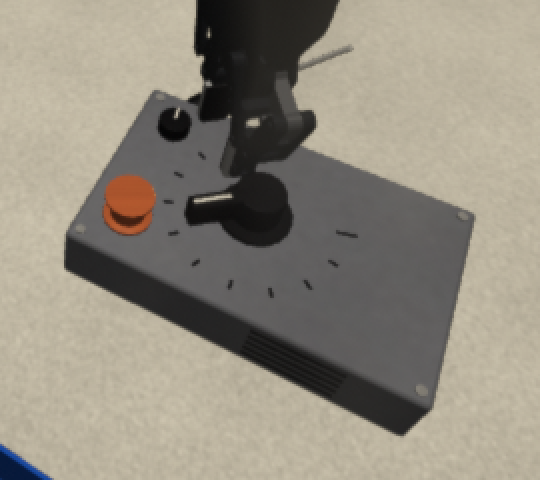

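The scene crop shows the fingers above the nose, with the spool at (130,200) and the small dial at (175,123) well clear. Descending.

Call:
{"method": "jog_arm", "body": {
  "plan": [
    [0,0,0.6,0,0,0,0],
    [0,0,0.8,0,0,0,0],
    [0,0,0.8,0,0,0,0],
    [0,0,0.8,0,0,0,0],
    [0,0,0.7,0,0,0,0],
    [0,0,0.4,0,0,0,0],
    [0,0,0.2,0,0,0,0],
    [0,0,0,0,0,0,0]
  ],
  "grip_force": 20
}}

```text
t: 17.35
tool_pos: [0.5613, 0.1424, 0.0793]
tool_rot: [2.873, -1.269, -0.001]
contact_force: [-0.3, 0.3, -0.1]
opening: 0.0427
grip_force: 0.0
```

Call:
{"method": "jog_arm", "body": {
  "plan": [
    [0,0,0,0,0,0,-0.5],
    [0,0,0,0,0,0,-0.5],
    [0,0,0,0,0,0,-0.5],
    [0,0,0,0,0,0,-0.5]
  ]
}}

```text
t: 17.75
tool_pos: [0.5618, 0.1424, 0.0805]
tool_rot: [-2.873, 1.269, -0.001]
contact_force: [0.9, -0.1, 0.8]
opening: 0.0214
grip_force: 0.0
```

Call:
{"method": "jog_arm", "body": {
  "plan": [
    [-0.02,-0.28,0,0,0,-0.16,-0.5],
    [-0.02,-0.28,0,0,0,-0.16,-0.5],
    [-0.02,-0.28,0,0,0,-0.16,-0.5],
    [-0.02,-0.28,0,0,0,-0.16,-0.5],
    [-0.02,-0.28,0,0,0,-0.16,-0.5],
    [-0.02,-0.28,0,0,0,-0.16,-0.5],
    [-0.02,-0.28,0,0,0,-0.16,-0.5],
    [-0.02,-0.28,0,0,0,-0.16,-0.5]
  ]
}}

```text
t: 18.55
tool_pos: [0.5753, 0.183, 0.0801]
tool_rot: [3.128, 0.28, 0.0]
contact_force: [-0.8, -1.7, -0.3]
opening: 0.0214
grip_force: 0.8
```

```bash
cat > st.py <<'E'
from h import *
o=ctrl.get_obs();Rm=R.from_rotvec(o["tool_rot"]).as_matrix();v=(o["tool_pos"][:2]-[.5323,.1752])*1000
a=np.degrees(np.arctan2(Rm[1,0],Rm[0,0]))
print(o["t"],o["tool_pos"].round(4),"tool x dir",a,"radius",np.hypot(*v),"polar",np.degrees(np.arctan2(v[1],v[0])),"F tool",Rm.T@o["contact_force"],"grip",o["grip_force"])
E
python3 st.py
```

```text
18.55 [0.5753 0.183  0.0801] tool x dir 10.238490334461106 radius 43.70383400717737 polar 10.298252833295251 F tool [-1.08157632  1.52121786  0.33116521] grip 0.7561839514528401
```

Call:
{"method": "jog_arm", "body": {
  "plan": [
    [-0.02,-0.28,0,0,0,-0.16,-0.5],
    [-0.02,-0.28,0,0,0,-0.16,-0.5],
    [-0.02,-0.28,0,0,0,-0.16,-0.5],
    [-0.02,-0.28,0,0,0,-0.16,-0.5],
    [-0.02,-0.28,0,0,0,-0.16,-0.5],
    [-0.02,-0.28,0,0,0,-0.16,-0.5],
    [-0.02,-0.28,0,0,0,-0.16,-0.5],
    [-0.02,-0.28,0,0,0,-0.16,-0.5]
  ]
}}

```text
t: 19.35
tool_pos: [0.548, 0.2163, 0.0801]
tool_rot: [2.606, 1.752, 0.001]
contact_force: [0.9, -1.3, -0.5]
opening: 0.0212
grip_force: 0.7
```

Call:
{"method": "jog_arm", "body": {
  "plan": [
    [-0.02,-0.28,0,0,0,-0.16,-0.5],
    [-0.02,-0.28,0,0,0,-0.16,-0.5],
    [-0.02,-0.28,0,0,0,-0.16,-0.5],
    [-0.02,-0.28,0,0,0,-0.16,-0.5],
    [-0.01,-0.14,0,0,0,-0.08,-0.5],
    [0,-0.07,0,0,0,-0.04,-0.5],
    [0,0,0,0,0,0,-0.5]
  ]
}}

```text
t: 20.05
tool_pos: [0.5218, 0.2188, 0.0802]
tool_rot: [1.982, 2.437, 0.001]
contact_force: [0.0, 0.1, -0.3]
opening: 0.0208
grip_force: 0.1
```

```bash
python3 st.py
```

```text
20.05 [0.5218 0.2188 0.0802] tool x dir 101.74022268379714 radius 44.83046139121349 polar 103.57023748530055 F tool [0.08619679 0.05862114 0.30930006] grip 0.05535067990422249
```

Call:
{"method": "jog_arm", "body": {
  "plan": [
    [0,-0.1,0,0,0,-0.06,-0.5],
    [0,-0.1,0,0,0,-0.06,-0.5],
    [0,-0.1,0,0,0,-0.06,-0.5],
    [0,-0.07,0,0,0,-0.04,-0.5],
    [0,0,0,0,0,0,-0.5]
  ]
}}

```text
t: 20.55
tool_pos: [0.5151, 0.2168, 0.0803]
tool_rot: [1.765, 2.597, 0.001]
contact_force: [1.5, 0.1, 0.0]
opening: 0.0214
grip_force: 0.8
```

```bash
python3 st.py
```

```text
20.55 [0.5151 0.2168 0.0803] tool x dir 111.5987782334931 radius 45.02260912413927 polar 112.4858502467297 F tool [-0.49673088  1.41792628 -0.04263471] grip 0.8140213752631098
```

Call:
{"method": "jog_arm", "body": {
  "plan": [
    [0,-0.07,0,0,0,0,-0.5],
    [0,0,0,0,0,0,-0.5]
  ]
}}

```text
t: 20.75
tool_pos: [0.5149, 0.2167, 0.0805]
tool_rot: [1.765, 2.595, 0.006]
contact_force: [5.8, 1.5, -3.0]
opening: 0.0211
grip_force: 3.2
```

```bash
python3 st.py
```

```text
20.75 [0.5149 0.2167 0.0805] tool x dir 111.56799984428973 radius 44.96641203046132 polar 112.79877424269978 F tool [-0.71525106  5.90524117  3.01716777] grip 3.159468544763513
```

Call:
{"method": "jog_arm", "body": {
  "plan": [
    [0,-0.07,0,0,0,0,-0.5],
    [0,0,0,0,0,0,-0.5],
    [0,0,0,0,0,0,-0.5]
  ]
}}

```text
t: 21.05
tool_pos: [0.5147, 0.2165, 0.0806]
tool_rot: [1.764, 2.594, 0.01]
contact_force: [11.0, 3.3, -5.2]
opening: 0.0215
grip_force: 5.3
```

Call:
{"method": "jog_arm", "body": {
  "plan": [
    [0,0.15,0,0,0,0,-0.5],
    [0,0.1,0,0,0,0,-0.4],
    [0,0,0,0,0,0,-0.2],
    [0,0,0,0,0,0,-0.2],
    [0,0,0,0,0,0,-0.2]
  ]
}}

```text
t: 21.55
tool_pos: [0.5162, 0.2176, 0.0797]
tool_rot: [-1.765, -2.599, 0.001]
contact_force: [-0.3, 0.0, -0.8]
opening: 0.0342
grip_force: 0.0
```

```bash
python3 st.py
```

```text
21.55 [0.5162 0.2176 0.0797] tool x dir 111.64381860100038 radius 45.347497990126165 polar 110.75298032722193 F tool [ 0.14807558 -0.26570398  0.77676025] grip 0.0
```

Call:
{"method": "jog_arm", "body": {
  "plan": [
    [0,0,-0.3,0,0,0,-0.2],
    [0,0,-0.8,0,0,0,-0.2],
    [0,0,-1,0,0,0,-0.2],
    [0,0,-1,0,0,0,-0.2],
    [0,0,-1,0,0,0,-0.2],
    [0,0,-1,0,0,0,-0.2],
    [0,0,-0.5,0,0,0,-0.2]
  ]
}}

```text
t: 22.25
tool_pos: [0.5178, 0.218, 0.1959]
tool_rot: [1.763, 2.596, 0.006]
contact_force: [-0.8, 0.6, 0.5]
opening: 0.0343
grip_force: 0.0
```

Call:
{"method": "jog_arm", "body": {
  "plan": [
    [-0.8,0,0,0,0,0,-0.2],
    [-0.8,0,0,0,0,0,-0.2],
    [-0.8,0,0,0,0,0,-0.2],
    [-0.8,0,0,0,0,0,-0.2],
    [-0.6,0,0,0,0,0,-0.2],
    [0,0,0,0,0,0,-0.2],
    [0,0,0,0,0,0,-0.2]
  ]
}}

```text
t: 22.95
tool_pos: [0.5446, 0.1466, 0.1916]
tool_rot: [-1.766, -2.598, 0.0]
contact_force: [-0.5, 0.3, -0.1]
opening: 0.0342
grip_force: 0.0
```

Run:
```python
from h import *
o=ctrl.get_obs();C=cam("wrist",o);im,d=ctrl.get_image("wrist");cv2.imwrite("pics/w3.png",im[...,::-1])
P=cloud(C,d);hsv=cv2.cvtColor(im,cv2.COLOR_RGB2HSV)
m=(abs(P[...,2]-.099)<.005)&(d>.05)&(np.hypot(P[...,0]-.532,P[...,1]-.175)<.066)
W=P[m&(hsv[...,2]>140)&(hsv[...,1]<60)][:,:2]*1000;pc=np.linalg.svd(W-W.mean(0))[2][0];print(o["t"],len(W),W.mean(0),np.degrees(np.arctan2(pc[1],pc[0]))%180)
p=(abs(P[...,2]-.065)<.004)
k=max(cv2.findContours(p.astype(np.uint8),0,2)[0],key=cv2.contourArea)[:,0]
im,d=ctrl.get_image("scene");cv2.imwrite("pics/s3.png",im[...,::-1])
```

```text
22.95 202 [519.62463431 213.80777747] 107.97891956036197
```

View pics/w3.png

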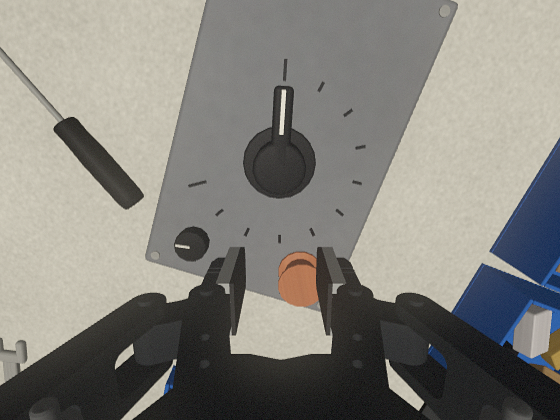

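View pics/s3.png

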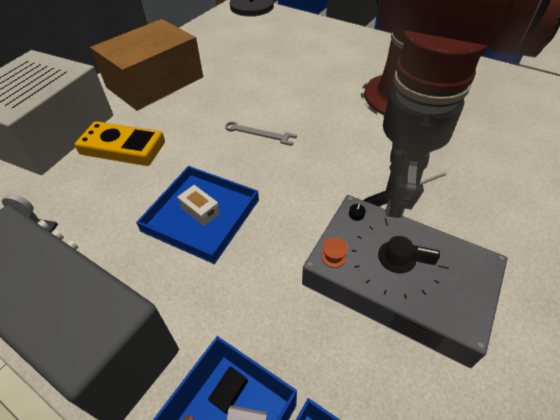

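The wrist view shows the nose (line at (283,110)) pointing at the end mark at (285,68). It measures 108.0°, and the end stop should be at 108°. The scene view shows the box lid up in the tray at (198,203), with the spool (335,252) and the small dial (357,212) where they were.

```bash
python3 -c "
from station import ctrl
print(ctrl.finish_job())"
```

```text
the job is handed in; nothing more can be done
None
```

The component box is lid up in the tray, the large dial is at its anticlockwise end stop and released, the spool and small dial look untouched, and I handed the job in at about 23 s; the judge's verdict was not shown.

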